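# Re-hinge the sealing arm of a bag sealer with its pivot pin

## Robot

A 6-joint arm with a two-finger parallel gripper is mounted at the origin on the work surface. World frame = base frame: x ahead of the robot, y to its left, z up, the work surface at z = 0. Lengths are in m, angles in rad, forces in N, time in s.
With the tool pointing down it reaches from about 0.25 to 0.775 m from the base axis. Payload 4 kg.
Tool frame: the origin (TCP) lies midway between the tips of the shut fingers; the grasp point (between the pads) lies 19 mm behind it; z points along the fingers, y is the direction in which the jaws open and shut (so a half turn about z gives the same grasp; the last joint's range is limited). The gripper opens to 94 mm and grips with 3 to 60 N. Pads are 16 mm wide; open, the fingers measure 119 mm over their backs; the gripper's body (75 mm by 177 mm) begins 78 mm behind the grasp point.
Start: joints at [1.067, 0.087, 1.371, -0, 1.684, -0.103], TCP at [0.215, 0.506, 0.206] pointing down, gripper open.
Joint ranges: [-3.1, 3.1], [-0.76, 2.03], [0.27, 2.55], [-1.08, 4.22], [0.17, 2.65], [-2.57, 2.57]. Speed limits (rad/s): [2.79, 2.79, 3.14, 3.14, 3.14, 3.14].

## Interface

Orientations are given as [roll, pitch, yaw] about the fixed x, y, z axes, in that order (R = Rz(yaw) Ry(pitch) Rx(roll)).
In Python, from bench import get_obs, snapshot, ticket gives the robot as it stands.
- The arm moves only by the shell command python3 -m creep 'ROWS' [OPENING]. ROWS is JSON, a list that holds one entry, the list of rows, each a list of 4 numbers: the shift along the tool's x, y, z in mm, then the turn about the tool's z in degrees. A call has 1 to 8 rows; each row shifts and turns the commanded pose from where the row before left it, along the tool's axes as they then stand; what a row does not reach is not made up. A row lasts 1/8 s, in which the tool goes at most 62.5 mm and 10.7 degrees, less where a joint would pass 70% of its speed; a pose out of reach is approached as far as the arm can. A call with a gripper value outside its range is refused whole. OPENING is the opening, from 0 (shut) to 1 (fully open), set as the call begins (- or left out, the last holds). The fingers move at their own pace and stop on an object; the grip force is fixed at half the most. Time passes only in rows, so rows that do not move let the fingers close. It gives the time, the measured TCP pose, the force and the opening at its end, in the units of the state.
- get_obs(): the state, without advancing time (a new reading comes with each control period).
- snapshot(name): name is "side" or "top" or "wrist"; returns a dict with "color" (400x640x3 uint8, red, green, blue), "depth" (400x640 float32, m along the optical axis (not along the pixel's ray), 0 where there is no reading), "fx", "fy", "cx", "cy" (pixels), "distortion" ([k1, k2, p1, p2, k3] as OpenCV has them; the pictures are not rectified), "extrinsics" (4x4, takes a point from world to camera coordinates). Camera axes: x right, y down, z forward; pixel columns grow to the right and rows downward; lengths in m; the calibration is good to about 2 mm. A picture is of the moment at which its call begins.
- ticket.close_job(): hands the job in, once; it reports no verdict.
The state is a dict: "time": time; "joint_positions": joint angles; "qvel": joint speeds; "joint_torque": joint torques, N m; "tool_pos": TCP position; "ee_rot": TCP orientation; "wrist_force": force on the tool from outside, world axes, zero at the start; "wrist_torque": the same for the moment, N m; "width": finger opening in m.
Only numpy, scipy, OpenCV 4.12 (cv2) and the standard library are available. Lean on these libraries where they do the work, as an engineer would, in place of code of your own. Each camera call takes 0.05 s, during which the arm holds its last target. There are 200 camera calls.

## Task

The arm of the bag sealer is off its hinge. Slide it back along the bed until its eye is home between the two lugs, then take the plastic-headed pivot pin from the plywood board and push it through lugs and eye, from either side, until its head is up against the lug. Feel your way and do not bump or force anything; leave the arm lying flat along the bed, and leave the other things on the table where they are.

Things in the scene. Friction and masses are not known exactly. Their poses are not given: they have to be found in the camera images.
- sealer: grey steel bag sealer, bolted to the table: casing 250 x 64 mm on a foot plate 90 mm wide. Origin on the table under it; x runs along it to its rear, where the hinge is, y to its left, z up. At the rear two upright steel lugs, each 9 mm thick, 32 mm long in x, 40 mm high above the bed, stand 28 mm apart; each has a 9 mm bore along y. Some 20 N is normal work on it; it must not be forced
- bed (a point): middle of the top of the flat bed rail on which the arm lies, 30 mm ahead of the sealer's origin, 56 mm above the table. The rail is 250 mm long and 32 mm wide; beside it the casing is only 42 mm high. Behind it the casting with the lugs is level with the bed and 46 mm wide
- pivot (a point): hinge centre of the sealer: on the axis (y) of the lug bores, half-way between the lugs, 115 mm behind the sealer's origin, 80 mm above the table. Outer lug faces 23 mm to either side. In the left (+y) lug a spring ball presses on the pin from above: once the pin's nose is under it, pushing takes about 5 to 13 N all the way; this is normal and no stop
- stop (a point): middle of the wall that joins the two lugs at the back, 16.5 mm behind pivot: the rear end of the arm's eye comes to rest against it
- seal_arm: loose sealing arm, about 0.35 kg: aluminium bar 28 mm wide, 36 mm high, a black hand grip at its front, an eye at its rear. It lies on the bed 40 to 60 mm too far forward, a little askew. Origin half-way up the bar (18 mm over the bed) near its middle, a good place to grip it across from above; the plain bar runs from 81 mm ahead to 97 mm behind it. x along it to the eye, z up
- eye_centre (a point): centre of the 9 mm bore (along y) in the arm's eye, 115 mm behind and 6 mm above the arm's origin. The eye is 24 mm thick in y (2 mm play to either lug), 32 mm long in x, 40 mm high. Against the wall at the back of the lugs its bore is in line with theirs to about 1 mm: this point is then at pivot
- pin: pivot pin, 35 g, 86 mm long: black plastic head 16 mm in diameter, 30 mm long; steel shank 8 mm in diameter, 56 mm long, its last 6 mm tapering to a 4 mm nose. Origin at the head's centre, 15 mm from its shoulder, the place to grip it across from above; x along the pin to the nose. It lies level on the board, axis 28 mm above the table, its head sticking out over the board's near edge
- pin_mid (a point): point on the axis of the pin's shank 38 mm from the head's centre, 23 mm from the shoulder; it is at pivot when the pin is home
- board: plywood board 200 x 150 mm, 24 mm thick, fixed; origin under its centre, x along its length. The pin, a screwdriver and a bolt are on it
- tray: shallow cardboard tray 200 x 150 mm, 45 mm high, fixed, with two tape rolls in it; origin under its centre
- screwdriver: black screwdriver 170 mm long lying on the board, a bystander
- hexbolt: steel bolt 36 mm high standing on its 13 mm head on the board, a bystander
- tape1: roll of tape, 84 mm across, 25 mm high, in the tray, a bystander
- tape2: roll of tape, 84 mm across, 25 mm high, in the tray, a bystander
- cutter: grey carton knife, 140 mm long, 12 mm high, lying beyond the sealer, a bystander
- glue: white plastic bottle 48 mm across and 100 mm high at the left of the table, a bystander
- carton_s: small carton 90 x 60 x 50 mm at the right of the table, a bystander
Mind the look-alikes: they are no part of the job. Leave any blue look-alike of the pin alone.

How it is judged:
By the outcome, as a careful person would: the job done as asked, in the order asked, and still so for the second after the job is handed in, with the robot touching nothing.
It also fails if it takes over 51 s, if anything falls off the work surface, if the arm or the gripper's body presses on something with over 40 N, if the wrist force passes 120 N, or if a joint passes its speed limit or range.

## Working session

There is one attempt and no reset: what is moved stays moved. The work goes in short steps, Python scripts to look and compute and a shell command to move; the robot and the scene stay as the last step left them, time stands still between calls to the robot, and variables do not carry over. Pictures are saved under pics/ and viewed, on a budget of 10 in all, crops included, one or two more only if the job needs it, and the job is handed in when it is done.

```bash
mkdir -p pics; ls
cat > h.py <<'E'
import numpy as np, cv2, pickle
from bench import get_obs, snapshot
def snap(n, f=None):
    s=snapshot(n); s={k:(np.array(v) if not np.isscalar(v) else v) for k,v in s.items()}
    if f: cv2.imwrite(f'pics/{f}.png', s['color'][:,:,::-1]); pickle.dump(s,open(f'pics/{f}.pkl','wb'))
    return s
def K(s): return np.array([[s['fx'],0,s['cx']],[0,s['fy'],s['cy']],[0,0,1.]])
def ray(s,uv):
    p=cv2.undistortPoints(np.array(uv,float).reshape(-1,1,2),K(s),s['distortion']).reshape(-1,2)
    E=s['extrinsics']; R,t=E[:3,:3],E[:3,3]
    return -R.T@t, np.c_[p,np.ones(len(p))]@R
def onplane(s,uv,z):
    c,d=ray(s,uv); return c+d*((z-c[2])/d[:,2])[:,None]
def proj(s,P):
    E=s['extrinsics']; r,_=cv2.Rodrigues(E[:3,:3])
    return cv2.projectPoints(np.array(P,float).reshape(-1,3),r,E[:3,3],K(s),s['distortion'])[0].reshape(-1,2)
def cloud(s):
    v,u=np.mgrid[:400,:640]; c,d=ray(s,np.c_[u.ravel(),v.ravel()]); 
    return (c+d*s['depth'].reshape(-1,1)).reshape(400,640,3)
E
python3 - <<'E'
from h import *
a=snap('top','top0');b=snap('side','side0')
for s in(a,b):
    print(s['extrinsics'].round(3).tolist(),s['fx'])
cv2.imwrite('pics/v1.png',cv2.resize(np.vstack([a['color'],b['color']])[:,:,::-1],None,fx=.75,fy=.75))
print(get_obs())
E
```

```text
pics
[[-0.009, -1.0, -0.015, 0.01], [-0.998, 0.01, -0.062, 0.487], [0.062, 0.015, -0.998, 1.404], [0.0, 0.0, 0.0, 1.0]] 402.8737773024143
[[0.962, -0.271, -0.012, -0.472], [-0.187, -0.629, -0.754, 0.166], [0.197, 0.728, -0.657, 1.175], [0.0, 0.0, 0.0, 1.0]] 455.97348100472226
{'time': 0.1, 'joint_positions': array([ 1.06693730e+00,  8.78933566e-02,  1.37208595e+00, -6.79899221e-07,
        1.68359020e+00, -1.03085453e-01]), 'qvel': array([-1.24575056e-04, -2.67662747e-03, -4.27024932e-03, -4.18887911e-04,
        4.75104265e-04, -3.82777928e-05]), 'joint_torque': array([ 1.47837542e-03, -3.41252375e+01, -3.03302479e+01,  7.19325221e-02,
        3.04533052e-02, -9.14111956e-05]), 'tool_pos': array([0.21433289, 0.50599065, 0.20442322]), 'ee_rot': array([-3.13962623e+00, -2.02751747e-04,  2.74081880e+00]), 'wrist_force': array([-0.28087659, -0.41534909, -0.14691825]), 'wrist_torque': array([0.02011178, 0.01245562, 0.02729643]), 'width': 0.09372220281678327}
```

View pics/v1.png

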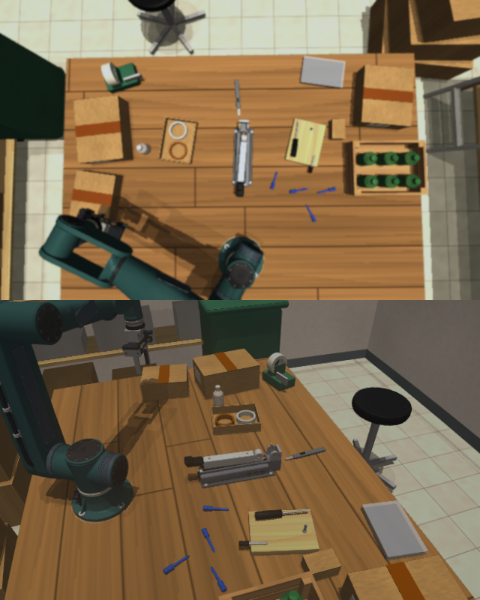

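Picture 1: in the top view (shown at 0.75 scale) the sealer is at about (242,155) with its rear pointing up, and the board is at (305,142). Four blue look-alikes lie on the table at (273,180), (298,190), (326,189) and (310,213). On the board are two black-handled items, one at (293,147) and a smaller one at the near edge at (309,167). The second fits the pin, so I'll confirm it in an enlarged crop.

Run:
```python
import pickle,cv2,numpy as np
from h import *
a=pickle.load(open('pics/top0.pkl','rb'));b=pickle.load(open('pics/side0.pkl','rb'))
A=cv2.resize(a['color'][145:270,300:460],None,fx=5,fy=5,interpolation=cv2.INTER_CUBIC)[:600]
A=cv2.resize(a['color'][145:270,300:440],(420,375),interpolation=cv2.INTER_CUBIC)
B=cv2.resize(b['color'][190:345,240:440],(484,375),interpolation=cv2.INTER_CUBIC)
cv2.imwrite('pics/v2.png',np.vstack([cv2.resize(A,(320,286)),]) [:,:,::-1])
C=np.zeros((600,800,3),np.uint8)
C[:300,:336]=cv2.resize(a['color'][145:270,300:440],(336,300),interpolation=cv2.INTER_CUBIC)
C[:300,340:800]=cv2.resize(b['color'][180:280,240:393],(460,300),interpolation=cv2.INTER_CUBIC)
C[300:,:336]=cv2.resize(a['color'][150:240,375:425],(336,300*1),interpolation=cv2.INTER_CUBIC)
C[300:,340:800]=cv2.resize(b['color'][265:355,305:443],(460,300),interpolation=cv2.INTER_CUBIC)
cv2.imwrite('pics/v2.png',C[:,:,::-1])
```

```text
(no output)
```

View pics/v2.png

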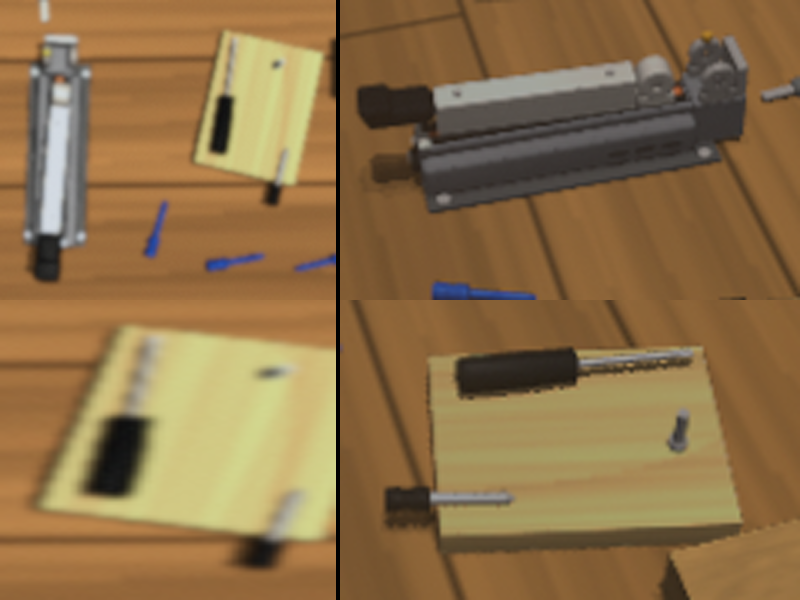

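Picture 2 confirms it. The black-headed pin with its head over the board's near edge is at full-res top pixels (414,225), with its nose at about (418,208). The screwdriver is at (392,196) and is a bystander, as are the blue pins. Next I'll measure from the top depth and colour.

Run:
```python
from h import *
a=pickle.load(open('pics/top0.pkl','rb'));b=pickle.load(open('pics/side0.pkl','rb'))
for n,s in(('top',a),('side',b)):
    P=cloud(s); x,y,z=P[...,0],P[...,1],P[...,2]; ok=s['depth']>0
    c0=onplane(a,[[322,207]],.05)[0]; print(n,'about',c0.round(3))
    reg=ok&(abs(x-c0[0])<.2)&(abs(y-c0[1])<.08)
    for lo,hi in((.03,.05),(.05,.065),(.07,.085),(.085,.1),(.1,.13)):
        m=reg&(z>lo)&(z<hi); 
        if m.sum()>5: 
            r=cv2.minAreaRect(P[m][:,:2].astype(np.float32)*1000); print(lo,m.sum(),r,np.median(z[m]))
    # bar top: bright gray top
    q=onplane(a,[[413.7,225.4],[417.9,208]],.028); print('pin',q.round(4), np.degrees(np.arctan2(*(q[1]-q[0])[[1,0]])))
```

```text
top about [ 0.483 -0.009  0.05 ]
0.03 605 ((465.373779296875, -12.395851135253906), (63.845699310302734, 254.07945251464844), 87.55388641357422) 0.042297105457318906
0.05 260 ((488.7520751953125, -15.152626037597656), (47.21977615356445, 285.15985107421875), 87.21756744384766) 0.05530701543645622
0.07 27 ((520.9697265625, -17.054676055908203), (44.31534194946289, 222.40638732910156), 88.63203430175781) 0.08145873680940685
0.085 712 ((468.40118408203125, -11.568977355957031), (45.198936462402344, 341.1463928222656), 87.06983184814453) 0.09319848993017188
0.1 94 ((457.31988525390625, -4.168487548828125), (43.68438720703125, 315.12457275390625), 84.44900512695312) 0.10256539163860112
pin [[ 0.4168 -0.3271  0.028 ]
 [ 0.4771 -0.3431  0.028 ]] -14.856561383026175
side about [ 0.483 -0.009  0.05 ]
0.03 973 ((484.39837646484375, -38.87506866455078), (55.20665740966797, 306.03192138671875), 79.67037963867188) 0.04154954418460066
0.05 654 ((490.67169189453125, -15.587772369384766), (52.05669403076172, 294.92510986328125), 88.36550903320312) 0.055765242706346974
0.07 492 ((469.678466796875, -15.906963348388672), (49.04970169067383, 335.8126525878906), 87.82427215576172) 0.07813708431052879
0.085 1028 ((467.58203125, -14.928169250488281), (51.08975601196289, 343.39202880859375), 87.9151382446289) 0.09259755369982747
0.1 100 ((457.8670349121094, -8.455772399902344), (38.7603645324707, 319.41961669921875), 86.73204040527344) 0.10224885320729682
pin [[ 0.4168 -0.3271  0.028 ]
 [ 0.4771 -0.3431  0.028 ]] -14.856561383026175
```

```bash
cat >> h.py <<'E'
from scipy.spatial.transform import Rotation as Ro
def go(p,yaw=None):
    o=get_obs(); R=Ro.from_euler('xyz',o['ee_rot']).as_matrix()
    print('t',round(o['time'],2),'pos',(o['tool_pos']*1000).round(1),'rpy',np.degrees(o['ee_rot']).round(2),'F',o['wrist_force'].round(2),'w',round(o['width']*1000,1))
    print('shift mm',(R.T@(np.array(p)-o['tool_pos'])*1000).round(1), 'turn', None if yaw is None else round(-((yaw-np.degrees(o['ee_rot'][2])+180)%360-180),2))
E
python3 -c "
from h import *
go([.42,-.01,.27],177.5)"
```

```text
t 0.1 pos [214.3 506.  204.4] rpy [-1.7989e+02 -1.0000e-02  1.5704e+02] F [-0.28 -0.42 -0.15] w 93.7
shift mm [-390.7 -395.   -64.9] turn -20.46
```

```bash
python3 -m creep '[[[0,0,-50,0],[-25,-25,-15,0],[-40,-40,0,0],[-40,-40,0,0],[-40,-40,0,0],[-40,-40,0,0],[-40,-40,0,0],[-40,-40,0,0]]]'; python3 -m creep '[[[-40,-40,0,0],[-40,-40,0,0],[-30,-35,0,0],[-15,-15,0,0],[0,0,0,-10],[0,0,0,-10.4],[0,0,0,0]]]'
python3 - <<'E'
from h import *
s=snap('wrist','w1'); go([.42,-.01,.27],177.5)
C=np.linalg.inv(s['extrinsics']); print(C.round(3)); print(proj(s,[[.5803,-.0173,.08],[.415,-.01,.092]]))
E
```

```text
time: 1.1
tool_pos: [0.3553, 0.1573, 0.2701]
ee_rot: [3.142, -0.0, 2.741]
wrist_force: [-0.1, -0.1, 0.4]
width: 0.0942
time: 1.98
tool_pos: [0.4193, -0.0095, 0.27]
ee_rot: [3.141, -0.001, 3.094]
wrist_force: [-0.3, -1.3, 0.4]
width: 0.094
t 2.02 pos [419.4  -9.4 270.1] rpy [ 1.7999e+02 -4.0000e-02  1.7725e+02] F [ 0.   -0.68  0.43] w 93.9
shift mm [-0.7 -0.5  0.1] turn -0.25
[[ 0.047  0.97   0.24   0.349]
 [ 0.999 -0.045 -0.011 -0.007]
 [ 0.     0.24  -0.971  0.449]
 [ 0.     0.     0.     1.   ]]
[[321.27532817 292.826537  ]
 [321.0000974  182.3283955 ]]
```

View pics/w1.png

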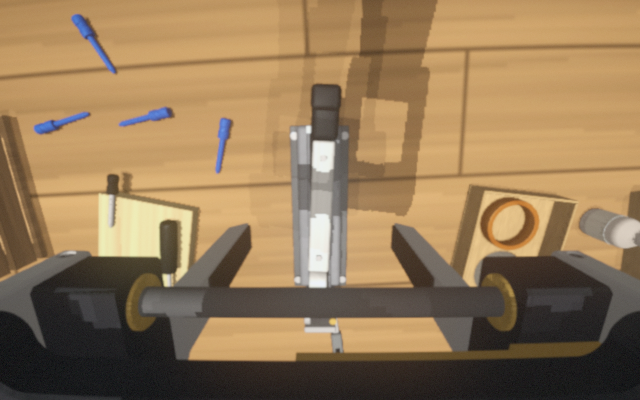

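Picture 3: the bar lies along the bed from about (323,140) to (319,285), a little askew. The gripper hides the lugs at about (320,320). The pin head is at (113,182), so I'll move forward for a clear view of the lugs.

```bash
python3 -m creep '[[[-40,0,0,0],[-40,0,0,0],[-30,0,0,0],[0,0,0,0]]]'
python3 - <<'E'
from h import *
s=snap('wrist','w2'); c=s['color']
C=np.zeros((600,800,3),np.uint8)
C[:600,:400]=cv2.resize(c[30:270,240:400],(400,600),interpolation=cv2.INTER_CUBIC)
C[:500,400:]=cv2.resize(c[0:150,60:180],(400,500),interpolation=cv2.INTER_CUBIC)
cv2.imwrite('pics/w2c.png',C[:,:,::-1]); print(s['fx'],s['depth'][150:200:10,320])
E
```

```text
time: 2.52
tool_pos: [0.5302, -0.0143, 0.2689]
ee_rot: [3.141, -0.003, 3.095]
wrist_force: [-0.4, 0.5, 0.3]
width: 0.0938
285.0731512676176 [0.35117874 0.35518146 0.3579463  0.3600703  0.36238196]
```

View pics/w2c.png

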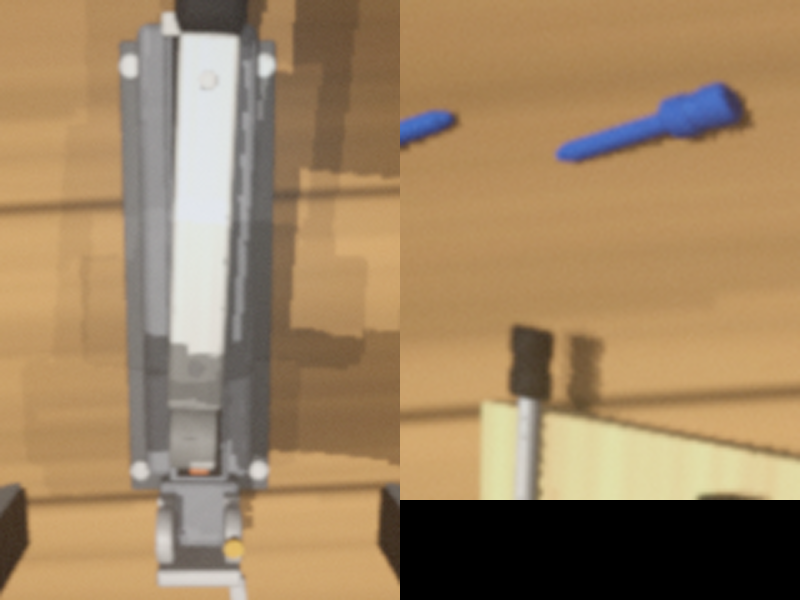

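Picture 4 (2.5x crop): foot screws at (128,67), (266,67), (140,470) and (258,470). Bar edges are 176–240 at v=40 and 170–226 at v=340, with the bar's rear end at v≈408 and the eye at 408–470. The lug wall is at v≈578, u 158–240, and the yellow ball of the left lug is at (234,549). The pin, with a black head and steel shank, shows clearly in the right panel.

Run:
```python
from h import *
s=pickle.load(open('pics/w2.pkl','rb'))
f=lambda L:[[240+u/2.5,30+v/2.5] for u,v in L]
q=lambda n,L,z:print(n,(onplane(s,f(L),z)*1000).round(1)[:,:2].tolist())
q('foot',[(128,67),(266,67),(140,470),(258,470)],.01)
q('bar front L/R, rear',[(176,40),(240,40),(170,340),(226,340),(170,408),(222,408)],.092)
q('wall',[(158,572),(242,572),(158,585),(242,585)],.096)
q('ball',[(234,549)],.1)
P=cloud(s);ok=s['depth']>0;z=P[...,2]
reg=ok&(abs(P[...,1]+.015)<.06)&(P[...,0]>.25)&(P[...,0]<.65)
for lo,hi,xl,xh in((.036,.048,.3,.65),(.05,.062,.3,.65),(.085,.1,.3,.5),(.085,.1,.5,.545),(.089,.1,.548,.65)):
    m=reg&(z>lo)&(z<hi)&(P[...,0]>xl)&(P[...,0]<xh); A=P[m]*1000
    print(lo,xl,m.sum(),np.median(A[:,2]).round(1),cv2.minAreaRect(A[:,:2].astype(np.float32)),A.min(0).round(),A.max(0).round())
# bar midline, per-row from depth
m=reg&(z>.086)&(z<.1); L=[]
for v in range(40,200,8):
    i=np.where(m[v])[0]
    if len(i)>8: L.append([P[v,i,0].mean()*1000,P[v,i[0],1]*1000,P[v,i[-1],1]*1000])
print(np.array(L).round(1).tolist())
# pin
hsv=cv2.cvtColor(s['color'],cv2.COLOR_RGB2HSV)
dark=((hsv[...,2]<75)).astype(np.uint8); dark[:, :80]=0;dark[:,120:]=0;dark[:85]=0;dark[128:]=0
n,lab,st,ce=cv2.connectedComponentsWithStats(dark); 
for i in range(1,n):
    if st[i,4]>30:
        e=np.argwhere(lab==i)[:,::-1].astype(np.float32); print(st[i],cv2.minAreaRect(e),(onplane(s,[ce[i]],.03)*1000).round(1))
ends=[[60+530/3.3333,327/3.3333],[60+530/3.3333,398/3.3333],[60+527/3.3333-0,498/3.3333]]
ends=[[60+(530-400)/3.3333,327/3.3333],[60+(530-400)/3.3333,398/3.3333],[60+(527-400)/3.3333,498/3.3333]]
print('pin head ends, shank',(onplane(s,ends,.028)*1000).round(1).tolist())
```

```text
foot [[357.4, -49.3], [361.0, 29.0], [596.5, -58.1], [600.0, 17.7]]
bar front L/R, rear [[366.3, -19.5], [367.6, 9.8], [503.9, -30.0], [505.2, -2.0], [538.7, -32.0], [539.9, -5.4]]
wall [[627.5, -43.3], [629.6, 1.7], [635.1, -43.8], [637.2, 1.5]]
ball [[614.3, -2.2]]
0.036 0.3 3408 41.3 ((469.211669921875, -15.752883911132812), (64.0883560180664, 248.0780029296875), 87.47684478759766) [344. -52.  36.] [594.  21.  48.]
0.05 0.3 1335 54.9 ((487.6051025390625, -13.792926788330078), (44.87833023071289, 285.843505859375), 85.95421600341797) [344. -44.  50.] [630.   1.  62.]
0.085 0.3 3970 92.0 ((410.8742980957031, -7.183450698852539), (34.195960998535156, 179.6704559326172), 85.61507415771484) [320. -31.  85.] [500.  17. 100.]
0.085 0.5 713 91.6 ((522.478515625, -18.508405685424805), (27.82489585876465, 46.16533660888672), 86.96735382080078) [500. -33.  85.] [545.  -3.  95.]
0.089 0.548 731 92.7 ((593.8031616210938, -20.519590377807617), (45.3565788269043, 91.59174346923828), 86.44872283935547) [548. -46.  89.] [640.   1. 100.]
[[360.8, -19.8, 11.4], [369.0, -19.0, 8.6], [377.5, -19.5, 7.0], [386.2, -19.9, 6.9], [394.8, -21.6, 5.3], [403.6, -22.1, 5.0], [412.5, -22.5, 4.7], [421.5, -22.9, 3.1], [430.5, -24.8, 2.9], [439.7, -25.2, 1.3], [449.0, -25.7, 0.9], [458.4, -26.2, -0.6], [467.9, -28.0, -1.0], [477.5, -28.5, -1.4], [487.2, -29.0, -3.0], [497.0, -29.6, -3.4], [507.0, -31.6, -5.1], [517.0, -32.1, -5.5], [527.3, -32.6, -5.9], [537.7, -33.2, -7.6]]
pin head ends, shank [[399.8, -326.2, 28.0], [429.0, -332.6, 28.0], [471.6, -343.5, 28.0]]
```

```bash
python3 -c "
from h import *
go([.444,-.012,.060],174.9)"
```

```text
t 2.58 pos [529.3 -14.2 269.5] rpy [ 1.7998e+02 -1.4000e-01  1.7736e+02] F [ 0.13  0.3  -0.59] w 93.9
shift mm [ 84.8  -1.8 209.7] turn 2.46
```

```bash
python3 -m creep '[[[42,-1,40,0],[42,-1,40,2.5],[0,0,50,0],[0,0,40,0],[0,0,25,0],[0,0,10,0],[0,0,5,0],[0,0,0,0]]]' 0.6; python3 -c "
from h import *
go([.444,-.012,.060],174.9)"
```

```text
time: 3.58
tool_pos: [0.4459, -0.0127, 0.0614]
ee_rot: [-3.142, 0.002, 3.053]
wrist_force: [-0.4, -0.9, -0.2]
width: 0.0562
t 3.58 pos [445.9 -12.7  61.4] rpy [-1.8000e+02  9.0000e-02  1.7492e+02] F [-0.44 -0.93 -0.21] w 56.2
shift mm [2.  0.5 1.4] turn 0.02
```

```bash
python3 -m creep '[[[0,0,1,0],[0,0,0,0],[0,0,0,0],[0,0,0,0],[0,0,0,0],[0,0,0,0]]]' 0; python3 -c "
from h import *
go([.4981-.012,-.0156+.0006,.060],177.55)"
```

```text
time: 4.32
tool_pos: [0.4458, -0.0122, 0.0598]
ee_rot: [3.141, 0.001, 3.053]
wrist_force: [0.1, 2.6, 2.1]
width: 0.0279
t 4.33 pos [445.8 -12.2  59.8] rpy [1.7995e+02 4.0000e-02 1.7495e+02] F [0.09 2.56 2.11] w 27.9
shift mm [-40.4   0.7  -0.2] turn -2.6
```

```bash
python3 -m creep '[[[-4,0,0,0],[-6,0,0,-1.3],[-6,0,0,-1.3],[0,0,0,0]]]'; python3 -c "
from h import *
go([.4981-.018,-.0156+.0008,.060],177.55)"
```

```text
time: 4.82
tool_pos: [0.4616, -0.0146, 0.0598]
ee_rot: [-3.14, 0.0, 3.099]
wrist_force: [-1.1, -1.0, 4.3]
width: 0.0276
t 4.83 pos [461.6 -14.6  59.8] rpy [-1.7991e+02  1.0000e-02  1.7753e+02] F [-1.09 -0.99  4.27] w 27.6
shift mm [-18.4   0.6  -0.2] turn -0.02
```

```bash
python3 -m creep '[[[-3,0.4,0,0],[-3,0,0,0],[0,0,0,0]]]';python3 -m creep '[[[-3,0,0,0],[-3,0,0,0],[-3,0,0,0],[0,0,0,0]]]'
```

```text
time: 5.2
tool_pos: [0.4669, -0.014, 0.0598]
ee_rot: [-3.141, -0.001, 3.098]
wrist_force: [-4.0, -0.7, 6.3]
width: 0.0279
time: 5.7
tool_pos: [0.4759, -0.0143, 0.0598]
ee_rot: [-3.141, -0.001, 3.098]
wrist_force: [-3.5, -0.4, 5.0]
width: 0.028
```

```bash
python3 -m creep '[[[-3,0,0,0],[-3,0,0,0],[-3,0,0,0],[0,0,0,0]]]';python3 -m creep '[[[-2,0,0,0],[-2,0,0,0],[-2,0,0,0],[0,0,0,0]]]'
```

```text
time: 6.2
tool_pos: [0.4849, -0.0147, 0.0598]
ee_rot: [-3.141, -0.001, 3.098]
wrist_force: [-3.6, -0.1, 5.7]
width: 0.0277
time: 6.7
tool_pos: [0.4907, -0.015, 0.0598]
ee_rot: [-3.141, -0.001, 3.098]
wrist_force: [-4.9, -0.2, 5.5]
width: 0.0278
```

```bash
python3 -m creep '[[[-1.5,0,0,0],[-1.5,0,0,0],[0,0,0,0]]]';python3 -m creep '[[[-1,0,0,0],[-1,0,0,0],[0,0,0,0]]]';python3 -m creep '[[[-1,0,0,0],[-1,0,0,0],[0,0,0,0]]]'
```

```text
time: 7.08
tool_pos: [0.4936, -0.0151, 0.0598]
ee_rot: [-3.141, -0.001, 3.098]
wrist_force: [-3.7, -0.2, 5.7]
width: 0.0279
time: 7.45
tool_pos: [0.4955, -0.0152, 0.0598]
ee_rot: [-3.141, -0.002, 3.098]
wrist_force: [-4.0, 0.1, 5.9]
width: 0.0274
time: 7.82
tool_pos: [0.4975, -0.0152, 0.0599]
ee_rot: [-3.141, -0.002, 3.098]
wrist_force: [-4.8, 0.2, 6.5]
width: 0.0277
```

```bash
python3 -m creep '[[[-1,0,0,0],[0,0,0,0]]]';python3 -m creep '[[[-1,0,0,0],[0,0,0,0]]]';python3 -m creep '[[[-1,0,0,0],[0,0,0,0]]]'
```

```text
time: 8.07
tool_pos: [0.4985, -0.0153, 0.0598]
ee_rot: [-3.141, -0.002, 3.098]
wrist_force: [-4.3, 0.3, 6.4]
width: 0.0278
time: 8.32
tool_pos: [0.4995, -0.0153, 0.0598]
ee_rot: [-3.141, -0.002, 3.098]
wrist_force: [-4.7, 0.3, 6.0]
width: 0.0275
time: 8.57
tool_pos: [0.5005, -0.0154, 0.0598]
ee_rot: [-3.141, -0.002, 3.098]
wrist_force: [-5.4, -0.1, 5.7]
width: 0.0279
```

```bash
python3 -m creep '[[[-1,0,0,0],[0,0,0,0]]]';python3 -m creep '[[[-1,0,0,0],[0,0,0,0]]]'
```

```text
time: 8.82
tool_pos: [0.5005, -0.0154, 0.0598]
ee_rot: [-3.141, -0.004, 3.098]
wrist_force: [-6.7, 1.1, 7.5]
width: 0.0279
time: 9.07
tool_pos: [0.5006, -0.0154, 0.0598]
ee_rot: [-3.141, -0.006, 3.098]
wrist_force: [-10.2, 0.7, 9.6]
width: 0.0277
```

Run:
```python
from h import *
a=snap('top','top1');b=snap('side','side1')
C=np.vstack([cv2.resize(a['color'][150:200,300:350],(400,400),interpolation=cv2.INTER_CUBIC)])
D=cv2.resize(b['color'][175:245,330:400],(400,400),interpolation=cv2.INTER_CUBIC)
cv2.imwrite('pics/v5.png',np.hstack([C,D])[:,:,::-1])
```

```text
(no output)
```

View pics/v5.png

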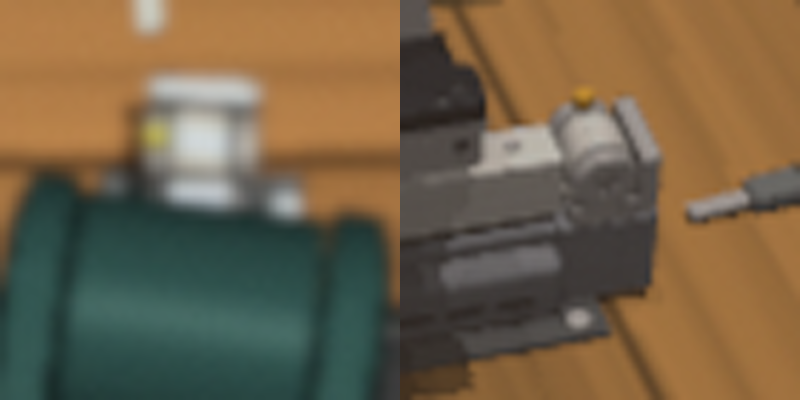

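Picture 5: the eye fills the gap between the lugs up against the back wall. Left panel has the yellow ball at (155,133) and the eye at (200,140); the right panel has the eye behind the lug at (600,160). The tool stopped at x=500.6 and the force rose to 10 N, so the arm is home. I'll relieve the push, release, rise and look again.

```bash
python3 -m creep '[[[1.2,0,0,0],[0,0,0,0]]]'; python3 -m creep '[[[0,0,0,0],[0,0,0,0],[0,0,0,0]]]' 0.5;  python3 -m creep '[[[0,0,-20,0],[0,0,-40,0],[0,0,-50,0],[-15,0,-50,0],[-15,0,-50,0],[0,0,0,0],[0,0,0,0]]]' 1
python3 - <<'E'
from h import *
s=snap('wrist','w3'); c=s['color']; go([.53,-.0143,.269])
C=np.zeros((600,800,3),np.uint8)
C[:600,:400]=cv2.resize(c[150:270,280:360],(400,600),interpolation=cv2.INTER_CUBIC)
C[:500,400:]=cv2.resize(c[70:170,70:150],(400,500),interpolation=cv2.INTER_CUBIC)
cv2.imwrite('pics/w3c.png',C[:,:,::-1])
E
```

```text
time: 9.43
tool_pos: [0.5006, -0.0154, 0.0598]
ee_rot: [-3.141, -0.003, 3.098]
wrist_force: [-4.4, 0.7, 7.1]
width: 0.0282
time: 9.8
tool_pos: [0.5021, -0.0152, 0.059]
ee_rot: [3.142, -0.0, 3.098]
wrist_force: [0.4, -0.7, -0.6]
width: 0.0468
time: 10.68
tool_pos: [0.5318, -0.0165, 0.2682]
ee_rot: [3.141, -0.002, 3.099]
wrist_force: [-0.8, -0.2, 0.0]
width: 0.094
t 10.72 pos [531.3 -16.4 267.3] rpy [179.98  -0.2  177.53] F [ 1.25  0.3  -0.56] w 93.8
shift mm [ 1.4  2.1 -1.6] turn None
```

View pics/w3c.png

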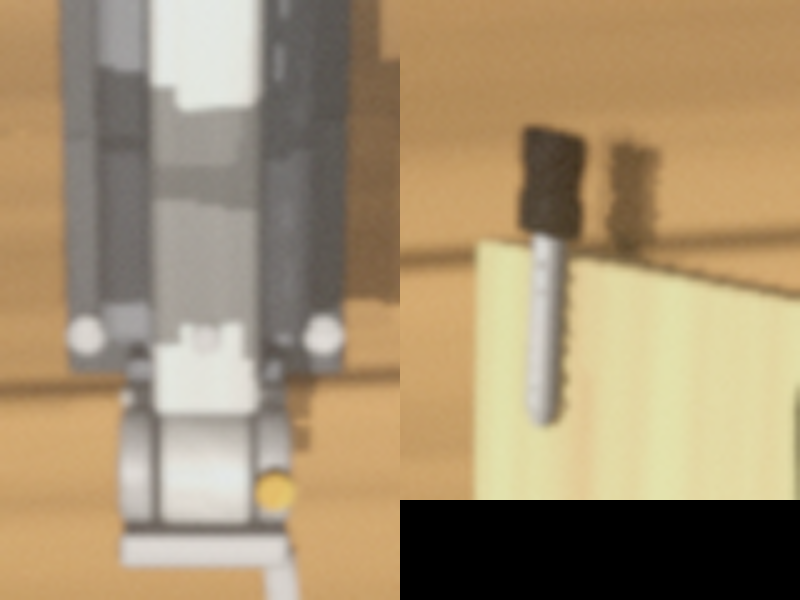

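Picture 6: the eye (u 160–247) sits centrally between the lugs (122–155 and 255–290) and up to the wall at v≈530. The ball is at (276,492). In the right panel the pin's head runs from (554,128) to its shoulder at (549,236), with the nose at (544,423).

Run:
```python
from h import *
s=pickle.load(open('pics/w3.pkl','rb'))
g=lambda L:[[280+u/5,150+v/5] for u,v in L]
p=lambda L:[[70+(u-400)/5,70+v/5] for u,v in L]
q=lambda n,L,z:print(n,(onplane(s,L,z)*1000).round(1)[:,:2].tolist())
q('wall',g([(122,530),(290,530),(122,566),(290,566)]),.096)
q('ball',g([(276,492)]),.099)
q('lug outer at pivot row',g([(120,480),(290,480)]),.09)
q('eye',g([(160,480),(247,480)]),.096)
q('bar rear end',g([(207,414)]),.092)
q('bar screw',g([(204,338)]),.092)
q('foot',g([(86,336),(323,333)]),.01)
q('pin back, shoulder,nose',p([(554,128),(549,236),(544,425)]),.028)
q('pin back top, shoulder top',p([(554,128),(549,236)]),.036)
P=cloud(s)
m=(s['depth']>0)&(abs(P[...,1]+.02)<.03)&(P[...,0]>.585)&(P[...,0]<.64)
for x in range(586,640,3):
    k=m&(abs(P[...,0]*1000-x)<1.5)&(P[...,2]>.05)
    if k.any(): print(x,(np.percentile(P[k][:,2],[10,50,95])*1000).round(1),(P[k&(P[...,2]>.075)][:,1]*1000).round(0).min() if (k&(P[...,2]>.075)).any() else None,(P[k][:,1]*1000).max().round(0))
mp=(s['depth']>0)&(P[...,0]>.38)&(P[...,0]<.5)&(P[...,1]<-.3)&(P[...,1]>-.36)&(P[...,2]>.0285)
A=P[mp]*1000
for x in range(396,492,6):
    k=abs(A[:,0]-x)<3
    if k.any(): print(x,k.sum(),A[k].mean(0).round(1),A[k][:,1].min().round(1),A[k][:,1].max().round(1))
```

```text
wall [[625.1, -43.3], [627.0, 1.5], [635.6, -43.9], [637.5, 1.2]]
ball [[614.6, -2.0]]
lug outer at pivot row [[613.3, -43.5], [615.2, 2.2]]
eye [[611.2, -32.5], [612.2, -9.5]]
bar rear end [[594.7, -19.3]]
bar screw [[573.6, -19.2]]
foot [[597.1, -58.1], [599.3, 17.9]]
pin back, shoulder,nose [[399.7, -325.0], [429.0, -332.8], [482.8, -346.2]]
pin back top, shoulder top [[400.9, -319.0], [429.7, -326.7]]
586 [89.7 91.3 92.9] -34.0 -5.0
589 [53.2 91.2 92.2] -34.0 -5.0
592 [53.6 90.6 92. ] -33.0 1.0
595 [54.8 63.  91.4] -42.0 0.0
598 [62.3 82.6 87.8] -43.0 2.0
601 [82.9 88.9 91.7] -44.0 2.0
604 [90.3 92.1 94. ] -44.0 1.0
607 [92.4 94.  95.4] -44.0 1.0
610 [ 93.9  95.2 100.5] -44.0 1.0
613 [ 93.   95.2 101.3] -45.0 2.0
616 [ 93.4  95.2 101.3] -45.0 0.0
619 [77.5 94.1 96.8] -44.0 -1.0
622 [89.  92.7 93.6] -44.0 1.0
625 [81.7 89.8 92.1] -44.0 1.0
628 [70.9 86.  90.3] -45.0 -8.0
631 [84.5 90.7 92.6] -45.0 -1.0
634 [90.6 91.7 92.9] -45.0 0.0
637 [90.4 91.5 92.6] -45.0 -1.0
396 2 [ 398.8 -330.2   30.3] -330.3 -330.0
402 38 [ 402.7 -324.4   33.6] -331.0 -317.9
408 54 [ 407.9 -324.2   33.8] -333.9 -318.1
414 52 [ 414.  -326.8   33.2] -336.6 -319.9
420 49 [ 420.  -328.3   33.6] -338.3 -322.0
426 44 [ 425.8 -329.6   33.9] -338.0 -324.2
432 27 [ 431.7 -331.5   31. ] -338.1 -325.9
438 21 [ 437.9 -335.    30.8] -339.8 -331.3
444 27 [ 444.  -336.1   31. ] -340.0 -332.8
450 19 [ 450.4 -337.7   31.2] -341.6 -334.8
456 19 [ 455.9 -339.1   31.2] -342.0 -336.3
462 18 [ 461.8 -341.    30.6] -344.0 -338.5
468 20 [ 467.7 -342.6   30.6] -345.2 -340.1
474 25 [ 474.  -344.1   30.4] -348.3 -340.5
480 11 [ 480.2 -346.5   30.3] -348.1 -344.5
```

```bash
python3 -c "
from h import *
a=pickle.load(open('pics/top1.pkl','rb')); print(onplane(a,[[319.4,166.6]],.099)*1000)
go([.4142,-.3285,.2],-14.3)"
```

```text
[[614.63019885  -2.28514846  99.        ]]
t 10.72 pos [531.3 -16.4 267.3] rpy [179.98  -0.2  177.53] F [ 1.25  0.3  -0.56] w 93.8
shift mm [ 103.3 -316.9   67.6] turn -168.17
```

```bash
python3 -m creep '[[[17,-50,10,0],[17,-55,12,0],[17,-55,12,0],[17,-55,12,0],[17,-55,12,0],[18,-47,10,0],[0,0,0,10],[0,0,0,10.5]]]' 0.5; python3 -m creep '[[[0,0,0,10.5],[0,0,0,10.5],[0,0,0,10.5],[0,0,0,10.5],[0,0,0,10.5],[0,0,0,10.5],[0,0,0,10.5],[0,0,0,10.5]]]';python3 -m creep '[[[0,0,0,10.5],[0,0,0,10.5],[0,0,0,10.5],[0,0,0,10.5],[0,0,0,10.5],[0,0,0,10.5],[0,0,0,10.5],[0,0,0,10]]]'
python3 -c "
from h import *
go([.4142,-.3285,.009],-14.3)"
```

```text
time: 11.72
tool_pos: [0.4138, -0.3285, 0.1984]
ee_rot: [3.139, -0.005, 2.733]
wrist_force: [0.5, -0.3, 0.7]
width: 0.0468
time: 12.72
tool_pos: [0.4145, -0.3277, 0.1988]
ee_rot: [-3.137, -0.002, 1.269]
wrist_force: [-0.6, 0.1, -0.2]
width: 0.0467
time: 13.72
tool_pos: [0.4145, -0.3277, 0.1988]
ee_rot: [-3.139, 0.004, -0.189]
wrist_force: [-0.2, 0.1, 0.4]
width: 0.0472
t 13.72 pos [ 414.5 -327.7  198.8] rpy [-179.85    0.22  -10.8 ] F [-0.18  0.06  0.36] w 47.2
shift mm [  0.6   1.4 189.8] turn 3.5
```

```bash
python3 -m creep '[[[0.5,1,40,3.5],[0,0,50,0],[0,0,45,0],[0,0,25,0],[0,0,15,0],[0,0,0,0],[0,0,0,0]]]'
python3 - <<'E'
from h import *
s=snap('wrist','w4'); c=s['color']; go([.4142,-.3285,.009],-14.3)
cv2.imwrite('pics/w4c.png',cv2.resize(c,None,fx=1.25,fy=1.25)[:,:,::-1])
E
```

```text
time: 14.6
tool_pos: [0.4165, -0.3304, 0.0275]
ee_rot: [3.141, -0.002, -0.244]
wrist_force: [-0.2, -0.6, -0.1]
width: 0.0469
t 14.65 pos [ 416.7 -330.6   27.9] rpy [ 1.7992e+02 -1.4000e-01 -1.3970e+01] F [0.69 0.31 0.77] w 47.2
shift mm [-3.  -1.5 18.9] turn 0.33
```

View pics/w4c.png

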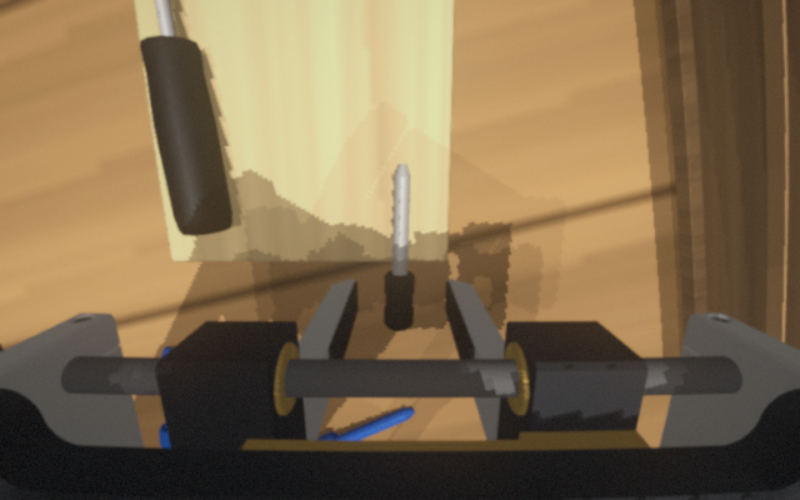

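Picture 7: the pin head at (399,300) is centred between the fingertips (342 and 460). The shank lies on the board up to (402,165), and the screwdriver at (190,135) is clear. Descend and grip.

```bash
python3 -m creep '[[[-2.5,-1,5,0.2],[0,0,7,0],[0,0,6.5,0],[0,0,0,0]]]'; python3 -m creep '[[[0,0,0,0],[0,0,0,0],[0,0,0,0],[0,0,0,0],[0,0,0,0]]]' 0
python3 -c "
from h import *
go([.4142,-.3285,.009],-14.3)"
```

```text
time: 15.15
tool_pos: [0.4132, -0.3277, 0.0069]
ee_rot: [-3.141, 0.002, -0.247]
wrist_force: [-0.9, 0.9, -0.2]
width: 0.0469
time: 15.78
tool_pos: [0.4139, -0.3284, 0.0081]
ee_rot: [3.142, -0.0, -0.247]
wrist_force: [0.4, -0.4, 0.6]
width: 0.0154
t 15.78 pos [ 413.9 -328.4    8.1] rpy [ 1.800e+02 -2.000e-02 -1.416e+01] F [ 0.35 -0.36  0.64] w 15.4
shift mm [ 0.3  0.1 -0.9] turn 0.14
```

```bash
python3 -m creep '[[[0,0,-4,0],[0,0,-10,0],[0,0,-30,0],[0,0,-50,0],[0,0,-40,0],[0,0,-8,0],[0,0,0,0]]]'
python3 -c "
from h import *
go([.609,-.1296,.15],87.55)"
```

```text
time: 16.65
tool_pos: [0.4137, -0.3282, 0.1497]
ee_rot: [-3.142, -0.0, -0.247]
wrist_force: [-0.3, 0.6, -0.3]
width: 0.015
t 16.65 pos [ 413.7 -328.2  149.7] rpy [-180.     -0.    -14.16] F [-0.34  0.6  -0.34] w 15.0
shift mm [ 140.8 -240.4   -0.3] turn -101.71
```

```bash
python3 -m creep '[[[15,-25,0,0],[27,-46,0,0],[27,-46,0,0],[27,-46,0,0],[27,-46,0,0],[18,-31,0,0],[0,0,0,-10],[0,0,0,-10.3]]]';python3 -m creep '[[[0,0,0,-10.2],[0,0,0,-10.2],[0,0,0,-10.2],[0,0,0,-10.2],[0,0,0,-10.2],[0,0,0,-10.2],[0,0,0,-10.2],[0,0,0,-10]]]'
python3 -c "
from h import *
go([.609,-.1296,.0601],87.55)"
```

```text
time: 17.65
tool_pos: [0.608, -0.1289, 0.146]
ee_rot: [-3.139, 0.006, 0.114]
wrist_force: [-0.7, 0.4, -0.2]
width: 0.0153
time: 18.65
tool_pos: [0.6077, -0.1296, 0.1463]
ee_rot: [-3.136, -0.002, 1.534]
wrist_force: [-0.2, 0.1, -0.7]
width: 0.015
t 18.65 pos [ 607.7 -129.6  146.3] rpy [-1.7967e+02 -9.0000e-02  8.7870e+01] F [-0.15  0.07 -0.65] w 15.0
shift mm [-0.1  1.8 86.2] turn 0.32
```

```bash
python3 -m creep '[[[0,1,30,0.3],[0,0,35,0],[0,0,15,0],[0,0,4,0],[0,0,0,0],[0,0,0,0]]]'
python3 - <<'E'
from h import *
s=snap('wrist','w5'); c=s['color']; go([.609,-.1296,.0601],87.55)
cv2.imwrite('pics/w5c.png',cv2.resize(c[:320,200:440],None,fx=2.2,fy=1.85,interpolation=cv2.INTER_CUBIC)[:,:,::-1])
L=[]
for d in (0,10,30,56): L.append(d)
o=get_obs();R=Ro.from_euler('xyz',o['ee_rot']).as_matrix()
pts=[o['tool_pos']+R@np.array([x,0,-.0199]) for x in(.015,.03,.05,.071)]
print('pred pin px',proj(s,pts).round(1).tolist()); u=np.array([.0428,.999,0]);pv=np.array([.6137,-.0207,.08])
print('pred axis px at -23,-0,+23',proj(s,[pv-.023*u,pv,pv+.023*u]).round(1).tolist(),proj(s,[pv-.0185*u+[0,0,.016],pv+.0185*u+[0,0,.016]]).round(1).tolist())
E
```

```text
time: 19.4
tool_pos: [0.6112, -0.1304, 0.0677]
ee_rot: [3.139, 0.001, 1.523]
wrist_force: [0.4, -0.8, -0.7]
width: 0.0155
t 19.45 pos [ 611.2 -130.4   67.6] rpy [1.7983e+02 4.0000e-02 8.7240e+01] F [-0.51 -0.98 -0.8 ] w 15.2
shift mm [ 0.7 -2.2  7.5] turn -0.31
pred pin px [[321.6, 223.2], [321.6, 198.4], [321.6, 163.6], [321.7, 124.8]]
pred axis px at -23,-0,+23 [[317.0, 95.8], [316.6, 51.0], [316.3, 3.6]] [[316.5, 82.7], [315.9, -0.2]]
```

View pics/w5c.png

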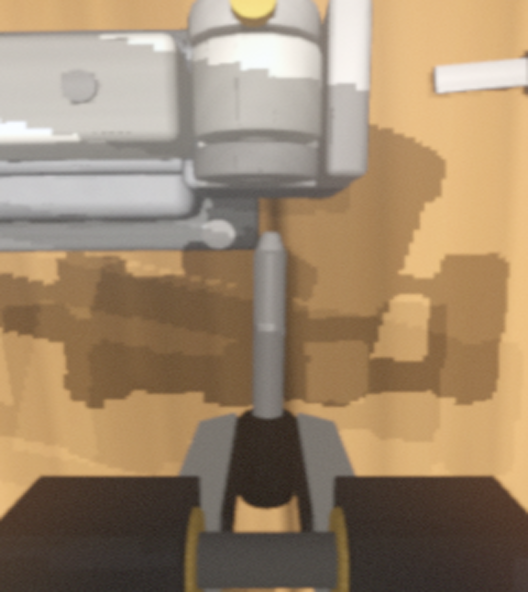

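Picture 8 (crop scaled 2.2 x 1.85): pin level, nose at (270,237), shoulder at v=415. The right lug spans u 197–319, centre 258. The nose is about 5 px to the rear of the bore line, which the pose figures also say (tool y -2.2 mm).

```bash
python3 -m creep '[[[0,-1.2,4,-0.3],[0,-1.2,3.5,0],[0,0,0,0],[0,0,0,0]]]'
python3 - <<'E'
from h import *
s=snap('wrist','w6'); c=s['color']; go([.609,-.1296,.0601],87.55)
u=np.array([.0428,.999,0]);pv=np.array([.6137,-.0207,.08])
o=get_obs();R=Ro.from_euler('xyz',o['ee_rot']).as_matrix()
print('pred nose',proj(s,[o['tool_pos']+R@np.array([.071,0,-.0199])]),'axis',proj(s,[pv-.023*u-.015*u,pv-.023*u]).round(1).tolist())
g=c.astype(int).sum(2); hsv=cv2.cvtColor(c,cv2.COLOR_RGB2HSV)
for v in range(100,215,8):
    m=hsv[v,300:345,1]<60; i=np.where(m)[0]; print(v, (i.min()+300,i.max()+300,i.mean()+300) if len(i) else None)
i=[np.where(hsv[v,280:360,1]<60)[0] for v in (70,80,86,90,94)]; print([(k.min()+280,k.max()+280) for k in i if len(k)])
E
```

```text
time: 19.95
tool_pos: [0.6077, -0.13, 0.0584]
ee_rot: [-3.141, -0.0, 1.528]
wrist_force: [0.2, -0.8, -0.4]
width: 0.0149
t 20.0 pos [ 607.8 -130.    58.5] rpy [180.    -0.    87.54] F [-0.23 -0.24 -0.81] w 14.9
shift mm [ 0.5  1.1 -1.6] turn -0.01
pred nose [[321.86923901 124.80961445]] axis [[324.1, 123.9], [324.1, 94.4]]
100 (np.int64(300), np.int64(344), np.float64(322.0))
108 (np.int64(300), np.int64(321), np.float64(310.5))
116 (np.int64(300), np.int64(321), np.float64(310.5))
124 (np.int64(300), np.int64(321), np.float64(310.5))
132 (np.int64(300), np.int64(328), np.float64(314.0))
140 (np.int64(315), np.int64(329), np.float64(322.0))
148 (np.int64(315), np.int64(329), np.float64(322.0))
156 (np.int64(315), np.int64(329), np.float64(322.0))
164 (np.int64(315), np.int64(329), np.float64(322.0))
172 (np.int64(315), np.int64(329), np.float64(322.0))
180 (np.int64(315), np.int64(328), np.float64(321.5))
188 (np.int64(315), np.int64(328), np.float64(321.5))
196 (np.int64(315), np.int64(328), np.float64(321.5))
204 (np.int64(315), np.int64(328), np.float64(321.5))
212 (np.int64(315), np.int64(327), np.float64(321.0))
[(np.int64(280), np.int64(359)), (np.int64(280), np.int64(359)), (np.int64(280), np.int64(359)), (np.int64(280), np.int64(359)), (np.int64(280), np.int64(359))]
```

```bash
python3 -m creep '[[[0,0.5,-0.5,0],[0,0,0,0],[0,0,0,0]]]'
python3 -c "
from h import *
go([.609,-.1296,.0601],87.55)"
```

```text
time: 20.38
tool_pos: [0.6084, -0.1301, 0.059]
ee_rot: [3.141, -0.0, 1.528]
wrist_force: [0.4, -0.0, -0.5]
width: 0.0152
t 20.38 pos [ 608.4 -130.1   59. ] rpy [179.99  -0.    87.54] F [ 0.42 -0.02 -0.48] w 15.2
shift mm [ 0.5  0.6 -1.1] turn -0.01
```

Settled; apply the rest and approach gently (nose about 15 mm from the lug).

```bash
python3 -m creep '[[[4,0.6,-1,0],[4,0,0,0],[3,0,0,0],[0,0,0,0]]]'; python3 -m creep '[[[2,0,0,0],[2,0,0,0],[0,0,0,0]]]'
python3 -c "
from h import *
o=get_obs(); d=(o['tool_pos'][1]+.0207)/.999; go([.6137+.0428*d,o['tool_pos'][1],.0601],87.55)"
```

```text
time: 20.88
tool_pos: [0.6094, -0.1187, 0.06]
ee_rot: [3.142, -0.0, 1.528]
wrist_force: [-0.4, 1.1, 0.6]
width: 0.0151
time: 21.25
tool_pos: [0.6095, -0.1149, 0.0599]
ee_rot: [3.142, -0.0, 1.528]
wrist_force: [-0.3, -0.1, 0.2]
width: 0.0149
t 21.25 pos [ 609.5 -114.9   59.9] rpy [ 1.800e+02 -1.000e-02  8.755e+01] F [-0.29 -0.1   0.21] w 14.9
shift mm [ 0.   0.1 -0.2] turn -0.0
```

```bash
python3 -m creep '[[[1,0,0,0],[1,0,0,0],[0,0,0,0]]]'; python3 -m creep '[[[1,0,0,0],[1,0,0,0],[0,0,0,0]]]'; python3 -m creep '[[[1,0,0,0],[1,0,0,0],[0,0,0,0]]]'
```

```text
time: 21.62
tool_pos: [0.6096, -0.113, 0.06]
ee_rot: [3.142, -0.0, 1.528]
wrist_force: [-0.5, 0.7, -0.3]
width: 0.0148
time: 22.0
tool_pos: [0.6097, -0.111, 0.06]
ee_rot: [3.142, -0.0, 1.528]
wrist_force: [-0.5, -1.1, -1.3]
width: 0.0156
time: 22.38
tool_pos: [0.6098, -0.109, 0.06]
ee_rot: [-3.142, -0.0, 1.528]
wrist_force: [-0.2, -0.3, -0.1]
width: 0.0151
```

```bash
python3 -m creep '[[[1,0,0,0],[1,0,0,0],[0,0,0,0]]]'; python3 -m creep '[[[1,0,0,0],[1,0,0,0],[0,0,0,0]]]'; python3 -m creep '[[[1,0,0,0],[1,0,0,0],[0,0,0,0]]]'; python3 -m creep '[[[1,0,0,0],[1,0,0,0],[0,0,0,0]]]'
```

```text
time: 22.75
tool_pos: [0.6098, -0.107, 0.0599]
ee_rot: [-3.141, -0.0, 1.528]
wrist_force: [-0.2, 0.7, -0.2]
width: 0.0153
time: 23.12
tool_pos: [0.6099, -0.1049, 0.06]
ee_rot: [-3.142, -0.0, 1.528]
wrist_force: [-0.6, -0.9, 0.1]
width: 0.0152
time: 23.5
tool_pos: [0.6101, -0.1029, 0.06]
ee_rot: [-3.142, -0.0, 1.528]
wrist_force: [-0.8, -0.6, 0.3]
width: 0.0152
time: 23.88
tool_pos: [0.6102, -0.1009, 0.06]
ee_rot: [3.142, -0.0, 1.528]
wrist_force: [-1.1, 0.1, 0.6]
width: 0.015
```

```bash
python3 -m creep '[[[1,0,0,0],[1,0,0,0],[0,0,0,0]]]'; python3 -m creep '[[[1,0,0,0],[1,0,0,0],[0,0,0,0]]]'; python3 -m creep '[[[1.5,0,0,0],[1.5,0,0,0],[0,0,0,0]]]'; python3 -m creep '[[[1.5,0,0,0],[1.5,0,0,0],[0,0,0,0]]]'
```

```text
time: 24.25
tool_pos: [0.6103, -0.0989, 0.06]
ee_rot: [3.142, -0.0, 1.528]
wrist_force: [-1.3, 0.1, -0.4]
width: 0.0149
time: 24.62
tool_pos: [0.6104, -0.0969, 0.06]
ee_rot: [3.141, -0.0, 1.528]
wrist_force: [-1.9, 0.0, -0.4]
width: 0.0155
time: 25.0
tool_pos: [0.6105, -0.0938, 0.06]
ee_rot: [3.141, -0.0, 1.528]
wrist_force: [-2.2, -0.1, 0.1]
width: 0.0151
time: 25.38
tool_pos: [0.6106, -0.0908, 0.06]
ee_rot: [3.141, -0.0, 1.528]
wrist_force: [-1.7, 0.2, -0.8]
width: 0.0154
```

```bash
python3 -m creep '[[[2,-0.3,0,0],[2,0,0,0],[2,0,0,0],[0,0,0,0]]]'; python3 -m creep '[[[1.5,0,0,0],[1.5,0,0,0],[1,0,0,0],[0,0,0,0]]]'; python3 -m creep '[[[1,0,0,0],[1,0,0,0],[0,0,0,0]]]'; python3 -m creep '[[[1,0,0,0],[1,0,0,0],[0,0,0,0]]]'
```

```text
time: 25.88
tool_pos: [0.6106, -0.0849, 0.06]
ee_rot: [3.141, -0.0, 1.528]
wrist_force: [-0.9, 0.6, -0.4]
width: 0.0151
time: 26.38
tool_pos: [0.6107, -0.081, 0.06]
ee_rot: [3.142, -0.0, 1.528]
wrist_force: [0.9, -0.1, -0.3]
width: 0.0151
time: 26.75
tool_pos: [0.6108, -0.079, 0.06]
ee_rot: [3.142, -0.0, 1.528]
wrist_force: [-0.2, -0.9, -0.9]
width: 0.0153
time: 27.12
tool_pos: [0.6109, -0.077, 0.06]
ee_rot: [3.142, -0.0, 1.528]
wrist_force: [-0.2, -0.1, 0.9]
width: 0.015
```

```bash
python3 -m creep '[[[1,0,0,0],[1,0,0,0],[0,0,0,0]]]'; python3 -m creep '[[[1,0,0,0],[1,0,0,0],[0,0,0,0]]]'; python3 -m creep '[[[1,0,0,0],[1,0,0,0],[0,0,0,0]]]'
```

```text
time: 27.5
tool_pos: [0.611, -0.075, 0.06]
ee_rot: [3.142, -0.0, 1.528]
wrist_force: [0.6, 1.0, 0.3]
width: 0.0151
time: 27.88
tool_pos: [0.611, -0.073, 0.06]
ee_rot: [-3.142, -0.0, 1.528]
wrist_force: [-0.1, -0.3, -0.2]
width: 0.0151
time: 28.25
tool_pos: [0.6111, -0.071, 0.06]
ee_rot: [-3.142, -0.0, 1.528]
wrist_force: [-0.1, -0.3, -1.2]
width: 0.0155
```

```bash
python3 -m creep '[[[1,0,0,0],[1,0,0,0],[0,0,0,0]]]'; python3 -m creep '[[[1,0,0,0],[1,0,0,0],[0,0,0,0]]]'; python3 -m creep '[[[1,0,0,0],[1,0,0,0],[0,0,0,0]]]'
```

```text
time: 28.62
tool_pos: [0.6112, -0.0691, 0.06]
ee_rot: [3.142, 0.0, 1.528]
wrist_force: [-0.9, -0.8, 0.0]
width: 0.0151
time: 29.0
tool_pos: [0.6113, -0.0682, 0.0601]
ee_rot: [3.141, 0.002, 1.527]
wrist_force: [-0.9, -4.8, -0.2]
width: 0.015
time: 29.38
tool_pos: [0.6114, -0.066, 0.0601]
ee_rot: [3.141, 0.001, 1.527]
wrist_force: [-0.4, -5.1, 0.4]
width: 0.015
```

```bash
python3 -m creep '[[[1,0,0,0],[1,0,0,0],[0,0,0,0]]]'; python3 -m creep '[[[1,0,0,0],[1,0,0,0],[0,0,0,0]]]'; python3 -m creep '[[[1,0,0,0],[0,0,0,0]]]'; python3 -m creep '[[[1,0,0,0],[0,0,0,0]]]'
```

```text
time: 29.75
tool_pos: [0.6115, -0.0642, 0.0601]
ee_rot: [3.141, 0.002, 1.527]
wrist_force: [-1.1, -5.6, 0.6]
width: 0.015
time: 30.12
tool_pos: [0.6116, -0.062, 0.0601]
ee_rot: [3.141, 0.001, 1.527]
wrist_force: [-1.1, -6.1, 0.3]
width: 0.0151
time: 30.38
tool_pos: [0.6117, -0.0609, 0.0601]
ee_rot: [3.141, 0.001, 1.527]
wrist_force: [-2.2, -4.8, 0.7]
width: 0.015
time: 30.62
tool_pos: [0.6117, -0.0598, 0.0601]
ee_rot: [3.141, 0.001, 1.527]
wrist_force: [-0.7, -5.7, 0.4]
width: 0.015
```

```bash
python3 -m creep '[[[1,0,0,0],[0,0,0,0]]]'; python3 -m creep '[[[0.7,0,0,0],[0,0,0,0]]]'; python3 -m creep '[[[0.7,0,0,0],[0,0,0,0]]]'; python3 -m creep '[[[0.7,0,0,0],[0,0,0,0]]]'
```

```text
time: 30.88
tool_pos: [0.6118, -0.0591, 0.0601]
ee_rot: [3.141, 0.002, 1.527]
wrist_force: [-0.7, -5.6, -0.1]
width: 0.0153
time: 31.12
tool_pos: [0.6117, -0.0591, 0.0601]
ee_rot: [3.141, 0.003, 1.527]
wrist_force: [0.3, -6.9, 0.7]
width: 0.0149
time: 31.38
tool_pos: [0.6118, -0.0591, 0.0601]
ee_rot: [3.141, 0.004, 1.527]
wrist_force: [-0.7, -8.6, -0.2]
width: 0.0154
time: 31.62
tool_pos: [0.6118, -0.0591, 0.0601]
ee_rot: [3.141, 0.005, 1.527]
wrist_force: [-2.3, -9.8, -0.9]
width: 0.0149
```

```bash
python3 -m creep '[[[1.5,0,0,0],[1,0,0,0],[0,0,0,0]]]'; python3 -m creep '[[[1,0,0,0],[0,0,0,0]]]'
```

```text
time: 32.0
tool_pos: [0.6118, -0.0591, 0.0601]
ee_rot: [3.141, 0.01, 1.526]
wrist_force: [-2.1, -15.0, -1.1]
width: 0.015
time: 32.25
tool_pos: [0.6118, -0.0591, 0.0601]
ee_rot: [3.141, 0.011, 1.525]
wrist_force: [-1.0, -17.5, -1.2]
width: 0.0153
```

```bash
python3 -m creep '[[[-2,0,0,0],[-2,0,0,0],[0,0,0,0]]]'; python3 -m creep '[[[0,0,0,0],[0,0,0,0],[0,0,0,0]]]' 0.5; python3 -m creep '[[[0,0,-15,0],[0,0,-30,0],[-30,0,-50,0],[-50,0,-50,0],[-30,0,-40,0],[0,0,0,0],[0,0,0,0]]]'
python3 - <<'E'
from h import *
s=snap('wrist','w7'); c=s['color']; b=snap('side','side7')
A=cv2.resize(c[:240,220:420],(400,480),interpolation=cv2.INTER_CUBIC); B=cv2.resize(b['color'][165:245,300:400],(400,320),interpolation=cv2.INTER_CUBIC)
C=np.zeros((480,800,3),np.uint8);C[:,:400]=A;C[:320,400:]=B
cv2.imwrite('pics/w7c.png',C[:,:,::-1])
P=cloud(s);m=(s['depth']>0)&(P[...,0]>.595)&(P[...,0]<.63)&(P[...,1]>-.09)&(P[...,1]<-.046)&(P[...,2]>.075)
A=P[m]*1000;print(len(A),A.min(0).round(1),A.max(0).round(1)); go([.6,-.1,.2])
E
```

```text
time: 32.62
tool_pos: [0.6118, -0.0591, 0.0601]
ee_rot: [3.141, 0.004, 1.527]
wrist_force: [-0.4, -8.6, -0.1]
width: 0.0151
time: 33.0
tool_pos: [0.6118, -0.0555, 0.0599]
ee_rot: [-3.142, -0.001, 1.529]
wrist_force: [0.3, -0.5, 0.1]
width: 0.0415
time: 33.88
tool_pos: [0.6071, -0.16, 0.239]
ee_rot: [-3.141, -0.001, 1.528]
wrist_force: [0.3, -0.2, -0.1]
width: 0.0471
374 [602.4 -73.9  78.7] [619.3 -46.   88.8]
t 33.98 pos [ 606.7 -159.3  237.3] rpy [-1.7982e+02 -9.0000e-02  8.7610e+01] F [ 1.07 -0.41  0.23] w 47.1
shift mm [58.9 -9.  37.4] turn None
```

View pics/w7c.png

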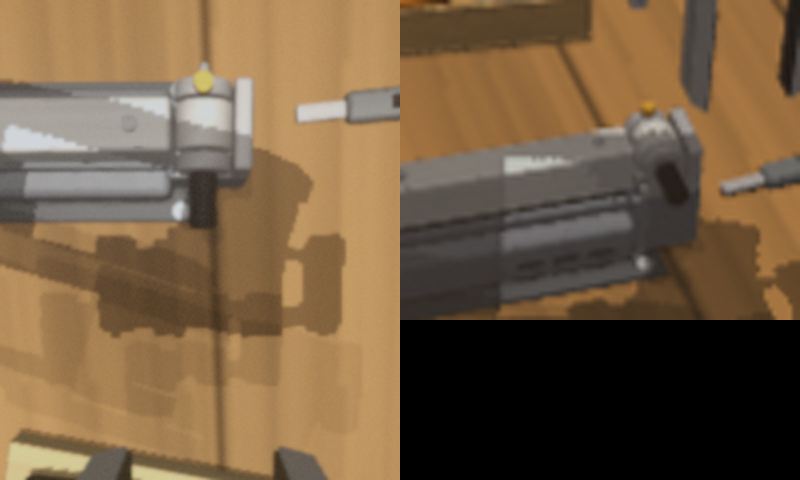

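Picture 9: the pin head at (203,200) sits flush against the right lug and its nose shows beyond the left lug at (204,66). The arm lies flat along the bed and the gripper is clear.

```bash
python3 -c "
from bench import ticket
print(ticket.close_job())"
```

```text
the job is handed in; nothing more can be done
None
```

The job is done and handed in at about 34 s. The sealing arm is back in its hinge and the pivot pin is fully home.

- **Arm:** I gripped it at mid-bar, squared it up by 2.6° and slid it back 55 mm along the bed. It came to a firm stop, with the push rising from about 5 N to 10 N. The wrist picture then showed the eye central between the lugs.
- **Pin:** I took the black-headed pin from the board and left the blue look-alikes alone. I fed it in from the right. Sideways force stayed around 2 N, and the spring ball resisted with about 5–6 N. The pin stopped with its head against the lug; I pushed to 17.5 N and it moved no further.
- **Last checks:** The head's outer end measured y = -73.9 mm against -73.7 mm expected. The nose shows beyond the left lug, the arm lies flat, and the gripper is open and clear. No check failed or disagreed. I did not re-measure the other things on the table, but felt no contact with any of them.

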